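Seat a label holder behind the shelf lip and keep it pressed home

TASK

Take the white label holder with the green tab out of its slotted stand and push it straight down behind the metal lip along the front of the bench shelf, in the bay in front of the round petri dish, with its card facing out (away from the shelf). The bay's orange spring bar pushes it back up, so press until it is fully home on the floor of the rail, without leaning on it hard (well under 4 kg), and finish while still holding it pressed there with the fingers; do not disturb the petri dish, the timer or the green-capped bottle standing on the shelf.

Things in the scene. Friction and masses are not known exactly. Their poses are not given: they have to be found in the camera images.
- holder: Loose label holder, 50 g: upright white plate 64 (y) x 6 (x) x 50 (z) mm; green grip tab centred on its top edge, 24 (y) x 12 (x), from 49 to 80 mm above the lower edge; the bare shoulders beside the tab are at 50 mm. Origin: centre of the lower edge; z up. The paper card with a green stripe is on its -x face. Starts upright in the stand's slot.
- stand: Grey slotted stand, fixed, 36 (x) x 86 (y) x 20 (z) mm, origin at the centre of its underside. Its slot (9 mm in x, 68 mm in y, floor 6 mm above the worktop, 14 mm deep) holds the label holder, whose axes match the stand's but for the slot's play; the holder lifts straight up out of it.
- shelf: Fixed white bench shelf, 110 (x) x 300 (y) mm, deck at z = 55; origin at the centre of its underside, on the worktop; +x to its back. Smooth front face at x = -55, up to z = 55. In front of it the aluminium rail: channel from x = -64 to -55, floor at z = 10, metal lip upright to z = 26, then flared out at 40 degrees to z = 33, x = -72. Three bays along y, at y = +95, 0, -95.
- bay0 (a point): Middle of the channel floor of the +y (left, seen from the robot) bay, at shelf x = -59.5, y = +95, z = 10 mm; bay 80 mm long. A holder is home when its origin is at this height. In each bay an orange spring bar, 40 mm long, lies in the middle; free, its top is 6 mm above the floor; it goes down level with the floor against 3.2 N at first and 8 N at the end.
- bay1 (a point): Middle of the channel floor of the middle bay, at shelf x = -59.5, y = 0, z = 10 mm; bay 80 mm long. A holder is home when its origin is at this height. It has the same spring bar. Grey stops 16 mm high end each bay.
- bay2 (a point): Middle of the channel floor of the -y (right) bay, at shelf x = -59.5, y = -95, z = 10 mm; bay 80 mm long. A holder is home when its origin is at this height. It has the same spring bar.
- petri: Round white petri dish, 60 mm across, 15 mm high, loose on the deck, near x = +12 mm of the shelf frame, behind the middle of one of the three bays (any of them): that is the bay to use. Origin at the centre of its underside.
- timer: Small white lab timer, 70 x 66 x 19 mm, loose on the deck behind another bay; leave it alone. Origin at the centre of its underside.
- green_bottle: Small square white bottle lying on its side, green cap, 84 x 34 x 34 mm, long side along the shelf, loose on the deck behind another bay; leave it alone. Origin at the centre of its underside.
Not all that is in view belongs to the job. Several things look just like the stand: the one meant starts farthest to the robot's left. What is shaped like the holder but turquoise is not meant.

How it is judged:
By the outcome, as a careful person would: the job done as asked, in the order asked, and still so for the second after the job is handed in, while the arm keeps its last pose, push and grip.
It also fails if it takes over 43 s, if anything falls off the work surface, if the arm or the gripper's body presses on something with over 40 N, if the wrist force passes 120 N, or if a joint passes its speed limit or range.

ROBOT

A 6-joint arm with a two-finger parallel gripper is mounted at the origin on a cart in front of the work surface, level with it; the furniture and walls round the work are solid. World frame = base frame: x ahead of the robot, y to its left, z up, the work surface at z = 0. Lengths are in m, angles in rad, forces in N, time in s.
With the tool pointing down it reaches from about 0.4 to 0.825 m from the base axis. Payload 7 kg.
Tool frame: the origin (TCP) lies on the centre line of the jaws, within the pads' length; the fingertips stand tip_reach ahead of it and the grasp point (between the pads) is the TCP (tip_reach is the distance from the TCP to the fingertips, in m); z points along the fingers, y is the line along which they close (so a half turn about z gives the same grasp; the last joint's range is limited). The gripper opens to 88 mm and grips with 3 to 60 N. Pads are 19 mm wide; open, the fingers measure 130 mm over their backs; the gripper's body (78 mm by 193 mm) begins 47 mm behind the grasp point.
Start: joints at [-0.987, 0.359, 0.012, 0, -1.224, -0.288], TCP at [0.197, -0.646, 0.209] pointing down, gripper open.
Joint ranges: [-3.07, 3.07], [-1.43, 2.12], [-1.02, 1.25], [-3.03, 1.67], [-3.05, -0], [-3.03, 3.03]. Speed limits (rad/s): [2.39, 2.39, 3.01, 3.14, 3.14, 3.14].

INTERFACE

Orientations are given as [roll, pitch, yaw] about the fixed x, y, z axes, in that order (R = Rz(yaw) Ry(pitch) Rx(roll)).
In Python, from station import get_state, grab_frame, calibration, job_done, find_in, mark_of, tip_reach gives the robot as it stands.
- The arm moves only by the shell command python3 -m handwheel 'ROWS' [OPENING] [FORCE]. ROWS is JSON, a list of rows, each an object with "delta_pos": the shift along the world's x, y, z in units of 30 mm (1.0 is 30 mm), a list of three; "dr": the turn, a rotation vector about the world's x, y, z in degrees, a list of three. In form: [{"delta_pos": [tx, ty, tz], "dr": [rx, ry, rz]}, ...]. A call has 1 to 10 rows; each row shifts and turns the commanded pose from where the row before left it; what a row does not reach is not made up. A row lasts 1/10 s, in which the tool goes at most 50 mm and 8.59 degrees, less where a joint would pass 70% of its speed; a pose out of reach is approached as far as the arm can. A call is refused whole if a number of a shift passes 1 or a number of a turn 8.59, either way. A call with a gripper value outside its range is refused whole. OPENING is the closure, from -1 (fully open) to 1 (shut), set as the call begins (- or left out, the last holds). The fingers move at their own pace and stop on an object; FORCE is the grip in N (left out, the last holds). Time passes only in rows, so rows that do not move let the fingers close. It gives the time, the measured TCP pose, the force, the opening and the grip force at its end, in the units of the state.
- get_state(): the state, without advancing time (a new reading comes with each control period).
- grab_frame(name): name is "scene" or "top" or "wrist"; returns the picture (420x560x3 uint8, red, green, blue); there is no depth.
- calibration(name): a dict with "fx", "fy", "cx", "cy" (pixels), "k1" (the pictures are not rectified: a ray, as slopes to the right and down, at radius r is drawn at 1 + k1 r^2 times it, then the intrinsics apply), "extrinsics" (4x4, takes a point from world to camera coordinates). Camera axes: x right, y down, z forward; pixel columns grow to the right and rows downward; lengths in m; the calibration is good to about 2 mm. A picture is of the moment at which its call begins: read the wrist's pose just before it. calibration takes no time and is no camera call; for the wrist camera it gives the pose at the moment of the call.
- job_done(): hands the job in; it is judged then, once.
Trained networks look in the newest picture that a camera, given by its name, has taken for a name from the list of things; names that differ only in an ending like _2 or _b are one class to them, and where a whole thing is asked for, a point or a joint stands for the part that bears it (a point fixed in the world has none). Each returns a list of dicts, best first, with "conf" (0 to 1); they miss things now and then, are a little off and sometimes report something else, mostly with a low value. They report only what shows in the picture. A call takes as long as a camera call. They do not tell look-alikes from the thing itself.
- find_in(camera, query): "location" ([column, row] in pixels, amid what is visible of it).
- mark_of(camera, query): "location" ([column, row] in pixels: a listed point, or the origin of a listed thing).
The state is a dict: "t": time; "q": joint angles; "qd": joint speeds; "joint_efforts": joint torques, N m; "eef_pos": TCP position; "ee_rot": TCP orientation; "force": force on the tool from outside, world axes, zero at the start; "moment": the same for the moment, N m; "width": finger opening in m; "gripper_force": force on a finger pad.
Only numpy, scipy, OpenCV 4.12 (cv2) and the standard library are available. Lean on these libraries where they do the work, as an engineer would, in place of code of your own. Each camera call takes 0.05 s, during which the arm holds its last target. There are 200 camera calls.

## Working session

There is one attempt and no reset: what is moved stays moved. The work goes in short steps, Python scripts to look and compute and a shell command to move; the robot and the scene stay as the last step left them, time stands still between calls to the robot, and variables do not carry over. Pictures are saved under pics/ and viewed, at most 10 in all, crops included, and the job is handed in when it is done.

```bash
mkdir -p pics
cat > h.py <<'E'
import numpy as np, cv2
from station import *
def cal(n):
    c=calibration(n); return c,np.array(c["extrinsics"])
def ray(n,p,ce=None):
    c,E=ce or cal(n)
    d=np.array([(p[0]-c["cx"])/c["fx"],(p[1]-c["cy"])/c["fy"]])
    u=d.copy()
    for _ in range(20): u=d/(1+c["k1"]*(u@u))
    R,t=E[:3,:3],E[:3,3]
    return -R.T@t, R.T@np.array([u[0],u[1],1])
def atz(n,p,z,ce=None):
    o,d=ray(n,p,ce); return o+d*(z-o[2])/d[2]
def proj(n,P,ce=None):
    c,E=ce or cal(n)
    q=E[:3,:3]@np.array(P)+E[:3,3]; u=q[:2]/q[2]; u=u*(1+c["k1"]*(u@u))
    return np.array([c["fx"]*u[0]+c["cx"],c["fy"]*u[1]+c["cy"]])
def save(n,f,box=None,s=1):
    im=grab_frame(n)
    if box: im=im[box[1]:box[3],box[0]:box[2]]
    im=cv2.resize(im,None,fx=s,fy=s,interpolation=cv2.INTER_CUBIC)
    cv2.imwrite("pics/"+f,im[:,:,::-1])
E
python3 - <<'E'
from h import *
s=get_state();print(s["t"],s["eef_pos"],s["ee_rot"],s["width"],tip_reach)
for n in("scene","top"):
    save(n,n+"1.png",s=1)
    for q in("holder","stand","shelf","bay0","bay1","bay2","petri","timer","green_bottle"):
        r=mark_of(n,q); print(n,q,[(np.round(a["location"]).tolist(),round(a["conf"],2),np.round(atz(n,a["location"],{"petri":.055,"timer":.055,"green_bottle":.055,"bay0":.01,"bay1":.01,"bay2":.01,"holder":.006}.get(q,0)),3)[:2].tolist()) for a in r[:5]])
a=cv2.imread("pics/scene1.png");print(get_state()["t"])
E
```

```text
0.0 [ 0.19658324 -0.64519414  0.20812282] [ 3.13992987e+00 -1.47145646e-04 -2.84590121e+00] 0.0876826160886013 0.019
scene holder [([212.0, 217.0], 0.67, [0.395, -0.156]), ([269.0, 249.0], 0.6, [0.404, -0.301])]
scene stand [([287.0, 311.0], 0.92, [0.323, -0.408]), ([272.0, 246.0], 0.66, [0.416, -0.299])]
scene shelf [([311.0, 184.0], 0.61, [0.601, -0.267])]
scene bay0 [([342.0, 219.0], 0.93, [0.552, -0.378]), ([258.0, 188.0], 0.86, [0.512, -0.187]), ([301.0, 205.0], 0.56, [0.531, -0.288])]
scene bay1 [([342.0, 219.0], 0.93, [0.552, -0.378]), ([258.0, 188.0], 0.86, [0.512, -0.187]), ([301.0, 205.0], 0.56, [0.531, -0.288])]
scene bay2 [([342.0, 219.0], 0.93, [0.552, -0.378]), ([258.0, 188.0], 0.86, [0.512, -0.187]), ([301.0, 205.0], 0.56, [0.531, -0.288])]
scene petri [([276.0, 157.0], 0.86, [0.578, -0.187])]
scene timer [([354.0, 183.0], 0.57, [0.615, -0.364])]
scene green_bottle [([315.0, 167.0], 0.92, [0.604, -0.272])]
top holder [([299.0, 256.0], 0.63, [0.402, -0.308]), ([230.0, 259.0], 0.43, [0.395, -0.147])]
top stand [([341.0, 292.0], 0.84, [0.317, -0.405]), ([296.0, 255.0], 0.77, [0.404, -0.3])]
top shelf [([282.0, 179.0], 0.74, [0.587, -0.271])]
top bay0 [([328.0, 189.0], 0.98, [0.558, -0.379]), ([286.0, 202.0], 0.91, [0.53, -0.28]), ([252.0, 207.0], 0.63, [0.517, -0.198])]
top bay1 [([328.0, 189.0], 0.98, [0.558, -0.379]), ([286.0, 202.0], 0.91, [0.53, -0.28]), ([252.0, 207.0], 0.63, [0.517, -0.198])]
top bay2 [([328.0, 189.0], 0.98, [0.558, -0.379]), ([286.0, 202.0], 0.91, [0.53, -0.28]), ([252.0, 207.0], 0.63, [0.517, -0.198])]
top petri [([246.0, 174.0], 0.57, [0.587, -0.187]), ([297.0, 255.0], 0.54, [0.402, -0.3])]
top timer [([325.0, 157.0], 0.87, [0.624, -0.368])]
top green_bottle [([281.0, 167.0], 0.68, [0.602, -0.267])]
1.0
```

View pics/scene1.png

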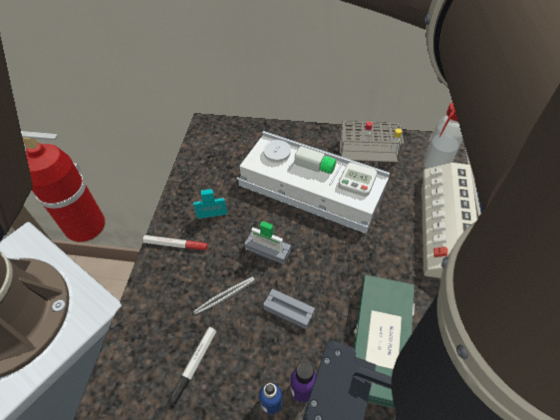

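View pics/top1.png

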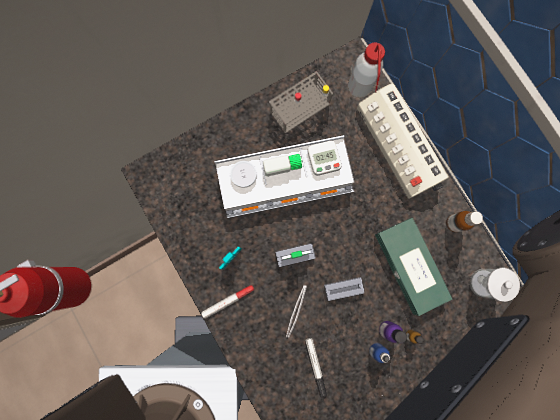

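Scene: there are two stands, an occupied one at (268,246) with the white/green holder and an empty one at (288,309). The occupied one is further left (y≈-0.30 against -0.405), so it fits. The turquoise part at (209,205) is a decoy. The petri dish at (276,151) is behind the left bay (bay0). I'll confirm with a crop.

Run:
```python
from h import *
save("scene","crop1.png",(190,190,330,295),5)
im=grab_frame("top")
for n in("scene","top"): print(n,ray(n,(280,210))[0], cal(n)[0]["fx"])
a=cv2.imread("pics/crop1.png");b=cv2.resize(im[225:285,256:336],None,fx=5,fy=5,interpolation=2)[:,:,::-1]
a[:300,:400]=a[:300,:400]
cv2.imwrite("pics/crop1.png",np.vstack([cv2.resize(a,(400,300)),b]))
```

```text
scene [ 0.07170647 -0.59579389  0.71208559] 417.2050489594788
top [ 0.38110411 -0.25752612  0.9279465 ] 392.7914498570182
```

View pics/crop1.png

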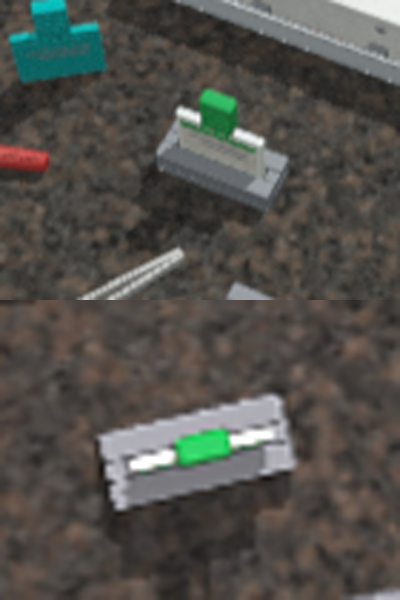

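The crop confirms it. The white plate with a green tab sits in the leftmost stand, and the card with the green stripe faces the robot, which is the right way round for the rail. Moving above it.

```bash
python3 -m handwheel '[{"delta_pos":[0.57,0.95,0],"dr":[0,0,7]},{"delta_pos":[0.57,0.95,0],"dr":[0,0,7]},{"delta_pos":[0.57,0.95,0],"dr":[0,0,7]},{"delta_pos":[0.57,0.95,0],"dr":[0,0,7]},{"delta_pos":[0.57,0.95,0],"dr":[0,0,7]},{"delta_pos":[0.57,0.95,0],"dr":[0,0,7]},{"delta_pos":[0.57,0.95,0],"dr":[0,0,7]},{"delta_pos":[0.57,0.95,0],"dr":[0,0,7]},{"delta_pos":[0.57,0.95,0],"dr":[0,0,7]},{"delta_pos":[0.57,0.95,0],"dr":[0,0,7]}]'
python3 -m handwheel '[{"delta_pos":[0.57,0.95,0],"dr":[0,0,7]},{"delta_pos":[0.57,0.95,0],"dr":[0,0,7]},{"delta_pos":[0,0,0],"dr":[0,0,0]},{"delta_pos":[0,0,0],"dr":[0,0,0]}]'
python3 - <<'E'
from h import *
s=get_state();print(s["t"],s["eef_pos"],s["ee_rot"],s["q"])
ce=cal("wrist");save("wrist","w1.png");print(ray("wrist",(280,210),ce))
for q in("holder","stand"):
    for f in (mark_of,find_in): print(q,[(np.round(a["location"]).tolist(),round(a["conf"],2),np.round(atz("wrist",a["location"],.006 if q=="holder" else 0,ce),3)[:2].tolist()) for a in f("wrist",q)])
E
```

```text
t: 2.1
eef_pos: [0.3683, -0.3595, 0.2093]
ee_rot: [-3.141, -0.0, -1.619]
force: [0.0, 0.8, 0.7]
width: 0.0876
gripper_force: 0.0
t: 2.5
eef_pos: [0.4023, -0.3032, 0.2093]
ee_rot: [-3.141, -0.0, -1.379]
force: [-0.8, -0.4, -0.4]
width: 0.0877
gripper_force: 0.0
2.5 [ 0.40233697 -0.30315102  0.20931409] [-3.14123477e+00 -2.77670775e-04 -1.37880603e+00] [-2.55048568e-01  7.40771886e-02 -3.57470930e-01  1.05349986e-04
 -1.13880546e+00  4.46994831e-01]
(array([ 0.4171505 , -0.37904945,  0.38562876]), array([-0.04523291,  0.25760939, -0.96552934]))
holder [([261.0, 307.0], 0.94, [0.399, -0.148]), ([277.0, 197.0], 0.59, [0.405, -0.293])]
holder [([257.0, 337.0], 0.81, [0.396, -0.103]), ([279.0, 206.0], 0.71, [0.402, -0.282])]
stand [([278.0, 190.0], 0.92, [0.406, -0.299]), ([369.0, 107.0], 0.88, [0.327, -0.408]), ([279.0, 195.0], 0.2, [0.403, -0.294])]
stand [([281.0, 188.0], 0.77, [0.403, -0.303]), ([374.0, 102.0], 0.76, [0.323, -0.413])]
```

View pics/w1.png

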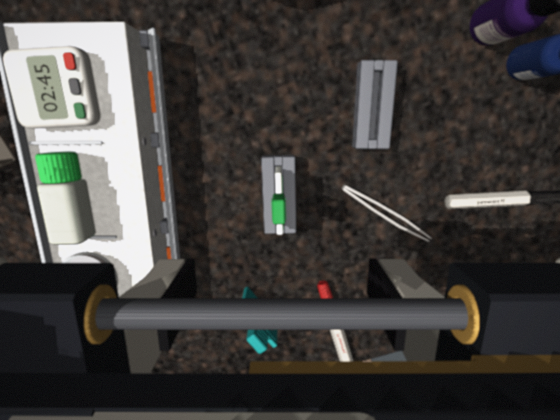

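The wrist picture shows the holder's tab at (279,210) in the stand at (278,195). The orange spring bars are at (152,90), (161,183) and (169,253). I'll refine by colour.

Run:
```python
from h import *
ce=cal("wrist");im=grab_frame("wrist")
hsv=cv2.cvtColor(im,cv2.COLOR_RGB2HSV)
y0,x0=150,255
sub=hsv[y0:240,x0:303]
g=((sub[...,0]>45)&(sub[...,0]<80)&(sub[...,1]>120)).astype(np.uint8)
w=((sub[...,1]<40)&(sub[...,2]>200)).astype(np.uint8)
st=((sub[...,2]>90)&(sub[...,1]<60)&(sub[...,2]<200)).astype(np.uint8)
def pts(m): 
    r,c=np.nonzero(m); return np.c_[c+x0,r+y0].astype(np.float32)
for nm,m,z in(("tab",g,.086),("white",w,.056),("stand",st,.02)):
    p=pts(m);rect=cv2.boxPoints(cv2.minAreaRect(p))
    W=np.array([atz("wrist",q,z,ce)[:2] for q in rect]);
    e=[W[1]-W[0],W[2]-W[1]];
    print(nm,len(p),p.min(0),p.max(0),"ctr",W.mean(0).round(4),[(np.linalg.norm(k).round(4),np.degrees(np.arctan2(k[1],k[0])).round(1)) for k in e])
for n in("scene","top"):
    c=cal(n);im=grab_frame(n);h=cv2.cvtColor(im,cv2.COLOR_RGB2HSV)
    m=((h[...,0]>5)&(h[...,0]<18)&(h[...,1]>180)&(h[...,2]>130)).astype(np.uint8);m=cv2.morphologyEx(m,cv2.MORPH_CLOSE,np.ones((5,5)))
    k,_,s,ct=cv2.connectedComponentsWithStats(m)
    for i in range(1,k):
        if s[i,4]>12: print(n,ct[i].round(1),s[i],atz(n,ct[i],.016,c).round(4)[:2])
    for q in("bay0","petri","timer","green_bottle"):print(n,q,[(np.round(a["location"],1).tolist(),round(a["conf"],2),atz(n,a["location"],.01 if q=="bay0" else .055,c)[:2].round(4).tolist()) for a in mark_of(n,q)])
```

```text
tab 360 [271. 195.] [283. 224.] ctr [ 0.4049 -0.3001] [(np.float64(0.0108), np.float64(-169.2)), (np.float64(0.0274), np.float64(100.9))]
white 158 [274. 174.] [280. 234.] ctr [ 0.4048 -0.2971] [(np.float64(0.0051), np.float64(-168.0)), (np.float64(0.0618), np.float64(101.9))]
stand 1808 [260. 158.] [294. 236.] ctr [ 0.4049 -0.2953] [(np.float64(0.0354), np.float64(-168.4)), (np.float64(0.0882), np.float64(102.2))]
scene bay0 [([298.0, 200.9], 0.88, [0.5359, -0.2773]), ([259.3, 188.9], 0.75, [0.5121, -0.1891]), ([342.2, 221.1], 0.64, [0.5476, -0.382])]
scene petri [([274.3, 154.7], 0.55, [0.5805, -0.179])]
scene timer [([357.9, 179.6], 0.85, [0.6279, -0.3644]), ([313.1, 167.1], 0.35, [0.6011, -0.2689])]
scene green_bottle [([315.1, 166.3], 0.66, [0.6056, -0.271])]
top [413.4 335.9] [411 333   9   9  27] [ 0.2148 -0.5661]
top bay0 []
top petri []
top timer [([325.0, 156.6], 0.76, [0.6258, -0.3686])]
top green_bottle [([279.2, 166.0], 0.71, [0.6045, -0.2633])]
```

```bash
python3 -m handwheel '[{"delta_pos":[0.08,0.17,-0.8],"dr":[0,0,0.9]},{"delta_pos":[0,0,-0.8],"dr":[0,0,0]},{"delta_pos":[0,0,-0.8],"dr":[0,0,0]},{"delta_pos":[0,0,-0.8],"dr":[0,0,0]},{"delta_pos":[0,0,-0.6],"dr":[0,0,0]},{"delta_pos":[0,0,-0.4],"dr":[0,0,0]},{"delta_pos":[0,0,-0.13],"dr":[0,0,0]},{"delta_pos":[0,0,0],"dr":[0,0,0]},{"delta_pos":[0,0,0],"dr":[0,0,0]}]'
python3 -m handwheel '[{"delta_pos":[0,0,0],"dr":[0,0,0]},{"delta_pos":[0,0,0],"dr":[0,0,0]},{"delta_pos":[0,0,0],"dr":[0,0,0]},{"delta_pos":[0,0,0],"dr":[0,0,0]},{"delta_pos":[0,0,0],"dr":[0,0,0]},{"delta_pos":[0,0,0],"dr":[0,0,0]},{"delta_pos":[0,0,0],"dr":[0,0,0]},{"delta_pos":[0,0,0],"dr":[0,0,0]},{"delta_pos":[0,0,0],"dr":[0,0,0]},{"delta_pos":[0,0,0],"dr":[0,0,0]}]' 1 35
```

```text
t: 4.2
eef_pos: [0.405, -0.2988, 0.08]
ee_rot: [-3.141, -0.001, -1.364]
force: [-0.4, 0.1, 0.3]
width: 0.0874
gripper_force: 0.0
t: 5.2
eef_pos: [0.4043, -0.2986, 0.0791]
ee_rot: [3.142, 0.0, -1.364]
force: [0.6, 0.3, 0.6]
width: 0.0133
gripper_force: 0.0
```

```bash
python3 -m handwheel '[{"delta_pos":[0,0,0],"dr":[0,0,0]},{"delta_pos":[0,0,0],"dr":[0,0,0]},{"delta_pos":[0,0,0],"dr":[0,0,0]}]'
python3 -m handwheel '[{"delta_pos":[0,0,0.2],"dr":[0,0,0]},{"delta_pos":[0,0,0.4],"dr":[0,0,0]},{"delta_pos":[0,0,0.7],"dr":[0,0,0]},{"delta_pos":[0,0,0.9],"dr":[0,0,0]},{"delta_pos":[0,0,0.9],"dr":[0,0,0]},{"delta_pos":[0,0,0.4],"dr":[0,0,0]},{"delta_pos":[0,0,0],"dr":[0,0,0]}]'
python3 - <<'E'
from h import *
ce=cal("wrist");save("wrist","w2.png");s=get_state();print(s["eef_pos"],s["ee_rot"])
for q in("bay0","petri","holder"):print(q,[(np.round(a["location"],1).tolist(),round(a["conf"],2),atz("wrist",a["location"],.01 if q=="bay0" else .055,ce)[:2].round(4).tolist()) for a in mark_of("wrist",q)])
E
```

```text
t: 5.5
eef_pos: [0.4043, -0.2986, 0.0791]
ee_rot: [3.142, -0.0, -1.364]
force: [0.7, 0.5, 0.5]
width: 0.0006
gripper_force: 0.0
t: 6.2
eef_pos: [0.4055, -0.299, 0.1866]
ee_rot: [-3.138, -0.002, -1.364]
force: [0.1, -0.1, 0.7]
width: 0.0002
gripper_force: 0.0
[ 0.40464105 -0.2985417   0.18491044] [-3.13971458e+00 -6.47990283e-04 -1.36417009e+00]
bay0 [([167.6, 264.8], 0.84, [0.5155, -0.192]), ([151.6, 83.1], 0.84, [0.5524, -0.3803]), ([162.0, 181.2], 0.59, [0.532, -0.2861])]
petri [([83.1, 280.2], 0.9, [0.585, -0.1807])]
holder [([282.4, 199.8], 0.97, [0.4061, -0.303])]
```

View pics/w2.png

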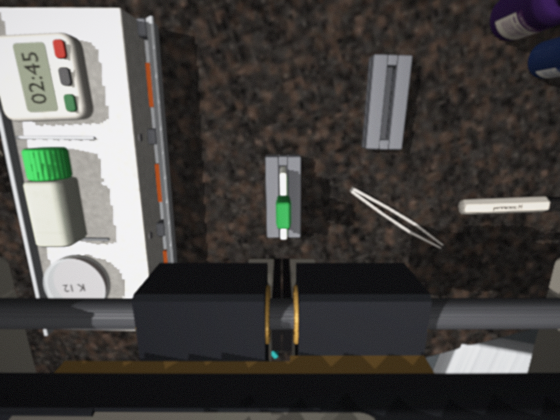

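The picture shows that the grasp missed: the fingers are shut and the holder is still in the stand, with its tab at (283,213). I'll triangulate the tab and check the wrist geometry.

```bash
python3 -m handwheel '[{"delta_pos":[0,0,0],"dr":[0,0,0]}]' -1
python3 - <<'E'
from h import *
s=get_state();print(s["eef_pos"],s["width"])
box={"scene":(250,215,290,260),"top":(280,240,315,270),"wrist":(255,150,303,240)}
obs=[]
for n,b in box.items():
    c=cal(n);im=grab_frame(n);h=cv2.cvtColor(im,cv2.COLOR_RGB2HSV)
    m=((h[...,0]>45)&(h[...,0]<80)&(h[...,1]>120));r,k=np.nonzero(m[b[1]:b[3],b[0]:b[2]])
    p=np.array([k.mean()+b[0],r.mean()+b[1]]);obs.append(ray(n,p,c))
    print(n,len(r),p.round(1),"z.086",atz(n,p,.086,c).round(4),"tabtop proj",proj(n,(.4048,-.2985,.086),c).round(1),"TCP",proj(n,s["eef_pos"],c).round(1),"tip",proj(n,s["eef_pos"]-np.array([0,0,.019]),c).round(1))
A=0;B=0
for o,d in obs:
    d=d/np.linalg.norm(d);P=np.eye(3)-np.outer(d,d);A=A+P;B=B+P@o
print("tri",np.linalg.solve(A,B))
save("scene","s2.png",(230,120,390,240),5)
E
```

```text
t: 6.5
eef_pos: [0.4037, -0.2983, 0.183]
ee_rot: [3.14, 0.001, -1.364]
force: [-0.3, -0.9, -0.5]
width: 0.0042
gripper_force: 0.0
[ 0.4037304  -0.29832631  0.18303072] 0.004154043384822984
scene 174 [265.8 229.3] z.086 [ 0.3966 -0.3039  0.086 ] tabtop proj [266.3 224.9] TCP [263.6 191.3] tip [264.1 198.6]
top 0 [nan nan] z.086 [nan nan nan] tabtop proj [296.7 253.5] TCP [299.1 252.5] tip [298.6 252.9]
wrist 430 [280.6 211.8] z.086 [ 0.4051 -0.2999  0.086 ] tabtop proj [280.5 213.3] TCP [282.1 260.9] tip [282.  248.4]
tri [nan nan nan]<stdin>:8: RuntimeWarning: Mean of empty slice.
  ret = ret.dtype.type(ret / rcount)
```

View pics/s2.png

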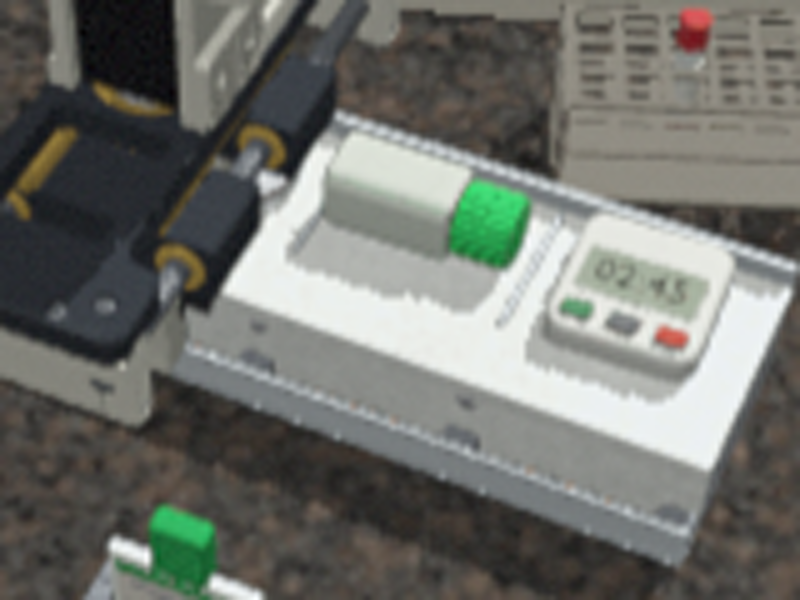

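In this crop the tab is at (185,545) and the gripper hangs above left of it. Next I'll open, go down again to the grasp height and look at where the fingers are against the tab.

```bash
python3 -m handwheel '[{"delta_pos":[0,0,0],"dr":[0,0,0]},{"delta_pos":[0,0,0],"dr":[0,0,0]},{"delta_pos":[0,0,0],"dr":[0,0,0]},{"delta_pos":[0,0,0],"dr":[0,0,0]},{"delta_pos":[0,0,0],"dr":[0,0,0]},{"delta_pos":[0,0,-0.8],"dr":[0,0,0]},{"delta_pos":[0,0,-0.8],"dr":[0,0,0]},{"delta_pos":[0,0,-0.8],"dr":[0,0,0]},{"delta_pos":[0,0,-0.4],"dr":[0,0,0]},{"delta_pos":[0,0,0],"dr":[0,0,0]}]'
python3 - <<'E'
from h import *
s=get_state();print(s["eef_pos"],s["width"])
ims=[]
for n,b in(("scene",(200,150,340,255)),("wrist",(140,140,420,350))):
    im=grab_frame(n).copy(); c=cal(n);e=s["eef_pos"]
    for P in (e,e-np.array([0,0,.019])): 
        p=proj(n,P,c).round(1);print(n,p)
        cv2.circle(im,tuple(int(v) for v in p),1,(255,0,255),-1)
    ims.append(cv2.resize(im[b[1]:b[3],b[0]:b[2]],(400,300),interpolation=2))
cv2.imwrite("pics/g2.png",cv2.resize(np.hstack(ims)[:,:,::-1],None,fx=1,fy=1))
E
```

```text
t: 7.7
eef_pos: [0.4033, -0.2982, 0.0988]
ee_rot: [3.139, 0.001, -1.364]
force: [0.0, 0.2, 0.9]
width: 0.0872
gripper_force: 0.0
[ 0.4033232  -0.29824155  0.09878583] 0.08721174853829448
scene [265.4 221.3]
scene [265.8 227.3]
wrist [284.1 260.8]
wrist [283.9 248.5]
```

View pics/g2.png

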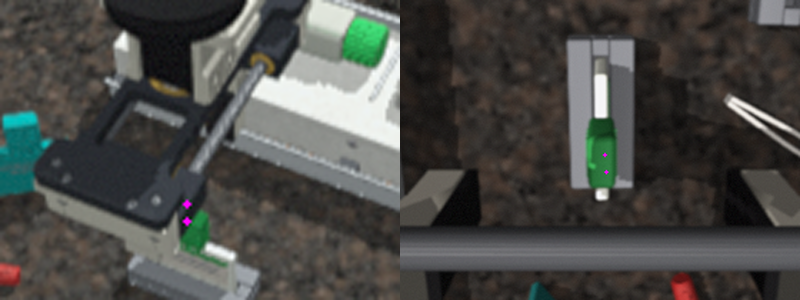

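Run:
```python
from h import *
s=get_state();e=s["eef_pos"];c=cal("wrist");print(c[0]["fx"],c[0]["k1"])
a=s["ee_rot"][2];ty=np.array([np.sin(a),-np.cos(a),0]);tx=np.array([np.cos(a),np.sin(a),0])
print("tx",tx,"ty",ty)
for dz in(-.019,0,.02,.04):
  for dx in(-.0095,0,.0095,.02): 
    print(dz,dx,[proj("wrist",e+k*.0436*ty+dx*tx+[0,0,dz],c).round(0).tolist() for k in(1,-1)])
im=grab_frame("wrist")[225:345,130:430]
im2=grab_frame("scene")[140:240,190:323]
a=cv2.resize(im,(800,320),interpolation=2);b=cv2.resize(im2,(372,280),interpolation=2)
m=np.zeros((600,800,3),np.uint8);m[:320]=a;m[320:,:372]=b
cv2.imwrite("pics/g3.png",m[:,:,::-1])
```

```text
340.14361028393455 -0.008870523073529835
tx [ 0.20562414 -0.97863104  0.        ] ty [-0.97863104 -0.20562414  0.        ]
-0.019 -0.0095 [[352.0, 263.0], [212.0, 263.0]]
-0.019 0 [[353.0, 248.0], [211.0, 248.0]]
-0.019 0.0095 [[353.0, 234.0], [210.0, 234.0]]
-0.019 0.02 [[355.0, 217.0], [209.0, 217.0]]
0 -0.0095 [[358.0, 276.0], [205.0, 276.0]]
0 0 [[359.0, 261.0], [204.0, 261.0]]
0 0.0095 [[360.0, 245.0], [203.0, 245.0]]
0 0.02 [[362.0, 227.0], [202.0, 227.0]]
0.02 -0.0095 [[367.0, 294.0], [197.0, 294.0]]
0.02 0 [[368.0, 277.0], [196.0, 277.0]]
0.02 0.0095 [[369.0, 259.0], [194.0, 259.0]]
0.02 0.02 [[371.0, 240.0], [193.0, 240.0]]
0.04 -0.0095 [[377.0, 315.0], [187.0, 315.0]]
0.04 0 [[379.0, 297.0], [185.0, 297.0]]
0.04 0.0095 [[381.0, 278.0], [183.0, 278.0]]
0.04 0.02 [[383.0, 255.0], [181.0, 256.0]]
```

View pics/g3.png

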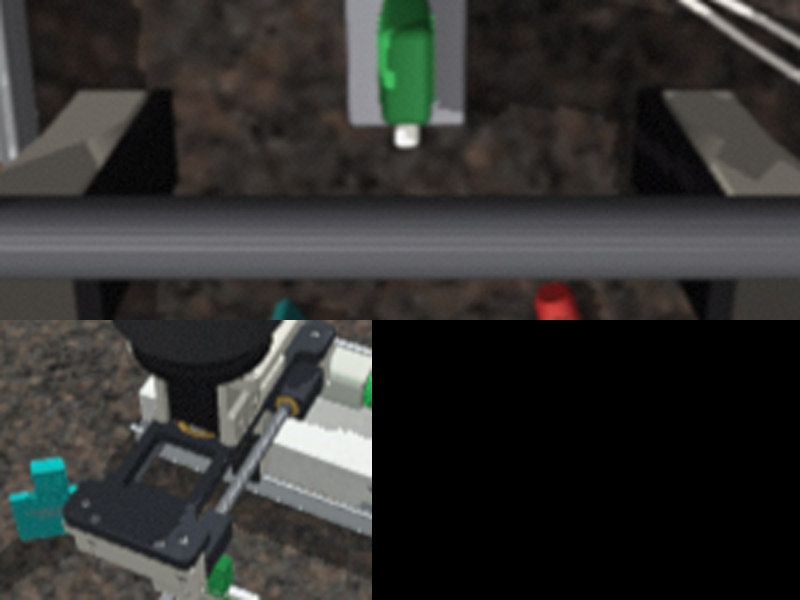

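The pad tips show at about (195,259) and (370,259) in the wrist picture. That puts them ~20 mm above the reported TCP instead of 19 mm below it, so the fingers closed above the tab. The true tip height is the reported z + ~0.020, so I'll go ~40 mm lower. The open fingers straddle everything there, so it is safe.

```bash
python3 -m handwheel '[{"delta_pos":[0.03,0,-0.5],"dr":[0,0,0]},{"delta_pos":[0,0,-0.5],"dr":[0,0,0]},{"delta_pos":[0,0,-0.4],"dr":[0,0,0]},{"delta_pos":[0,0,-0.3],"dr":[0,0,0]},{"delta_pos":[0,0,-0.15],"dr":[0,0,0]},{"delta_pos":[0,0,0],"dr":[0,0,0]},{"delta_pos":[0,0,0],"dr":[0,0,0]}]'
python3 -m handwheel '[{"delta_pos":[0,0,0],"dr":[0,0,0]},{"delta_pos":[0,0,0],"dr":[0,0,0]},{"delta_pos":[0,0,0],"dr":[0,0,0]},{"delta_pos":[0,0,0],"dr":[0,0,0]},{"delta_pos":[0,0,0],"dr":[0,0,0]},{"delta_pos":[0,0,0],"dr":[0,0,0]},{"delta_pos":[0,0,0],"dr":[0,0,0]},{"delta_pos":[0,0,0],"dr":[0,0,0]},{"delta_pos":[0,0,0],"dr":[0,0,0]},{"delta_pos":[0,0,0],"dr":[0,0,0]}]' 1 35
python3 -m handwheel '[{"delta_pos":[0,0,0],"dr":[0,0,0]},{"delta_pos":[0,0,0],"dr":[0,0,0]},{"delta_pos":[0,0,0],"dr":[0,0,0]}]'
```

```text
t: 8.6
eef_pos: [0.4056, -0.2987, 0.045]
ee_rot: [-3.141, -0.0, -1.364]
force: [0.2, 1.2, 0.2]
width: 0.0872
gripper_force: 0.0
t: 9.6
eef_pos: [0.4052, -0.2986, 0.0446]
ee_rot: [3.142, -0.0, -1.364]
force: [-1.3, -0.1, 0.3]
width: 0.0133
gripper_force: 0.0
t: 9.9
eef_pos: [0.4052, -0.2986, 0.0446]
ee_rot: [3.142, 0.0, -1.364]
force: [0.4, 0.4, -1.0]
width: 0.0116
gripper_force: 35.0
```

The holder is gripped (width 11.6 mm, 35 N). I'll lift it and carry it above bay0.

```bash
python3 -m handwheel '[{"delta_pos":[0,0,0.2],"dr":[0,0,0]},{"delta_pos":[0,0,0.4],"dr":[0,0,0]},{"delta_pos":[0,0,0.7],"dr":[0,0,0]},{"delta_pos":[0,0,0.8],"dr":[0,0,0]},{"delta_pos":[0,0,0.7],"dr":[0,0,0]},{"delta_pos":[0.3,0.3,0.2],"dr":[0,0,0]},{"delta_pos":[0.6,0.6,0],"dr":[0,0,0]},{"delta_pos":[0.6,0.6,0],"dr":[0,0,0]},{"delta_pos":[0.6,0.6,0],"dr":[0,0,0]},{"delta_pos":[0.6,0.6,0],"dr":[0,0,0]}]'
python3 -m handwheel '[{"delta_pos":[0.6,0.6,0],"dr":[0,0,0]},{"delta_pos":[0.33,0.26,0],"dr":[0,0,0]},{"delta_pos":[0,0,0],"dr":[0,0,0]},{"delta_pos":[0,0,0],"dr":[0,0,0]},{"delta_pos":[0,0,0],"dr":[0,0,0]}]'
python3 - <<'E'
from h import *
s=get_state();print(s["eef_pos"],s["ee_rot"],s["width"],s["gripper_force"])
c=cal("wrist");im=grab_frame("wrist")
import pickle;pickle.dump((c,im,s),open("w3.pkl","wb"))
for q in("bay0","holder","shelf","petri"):print(q,[(np.round(a["location"],1).tolist(),round(a["conf"],2),atz("wrist",a["location"],dict(bay0=.01,petri=.055,shelf=0,holder=.106)[q],c)[:2].round(4).tolist()) for a in mark_of("wrist",q)])
e=s["eef_pos"];print("tip",proj("wrist",e+[0,0,.02],c),"holder bottom",proj("wrist",e-[0,0,.0386],c))
cv2.imwrite("pics/w3.png",cv2.resize(im[:300],(784,420),interpolation=2)[:,:,::-1])
E
```

```text
t: 10.9
eef_pos: [0.487, -0.2163, 0.1349]
ee_rot: [-3.141, 0.0, -1.364]
force: [-0.6, -0.8, -0.7]
width: 0.0113
gripper_force: 35.0
t: 11.4
eef_pos: [0.5135, -0.1921, 0.1346]
ee_rot: [3.141, 0.0, -1.365]
force: [-1.1, 0.7, -0.4]
width: 0.0116
gripper_force: 35.0
[ 0.51346363 -0.19211275  0.13463402] [ 3.14120968e+00  1.66629019e-04 -1.36451993e+00] 0.011604505100592542 34.97833549976349
bay0 [([280.5, 94.3], 0.86, [0.5339, -0.2856]), ([276.4, 204.9], 0.64, [0.5182, -0.1918])]
holder [([281.9, 239.8], 0.88, [0.5137, -0.1942]), ([382.4, 266.9], 0.45, [0.4452, -0.1891])]
shelf [([213.3, 95.9], 0.7, [0.5905, -0.2731])]
petri [([187.7, 215.3], 0.75, [0.5862, -0.1807])]
tip [281.73395596 276.91751197] holder bottom [281.62853046 237.55831992]
```

View pics/w3.png

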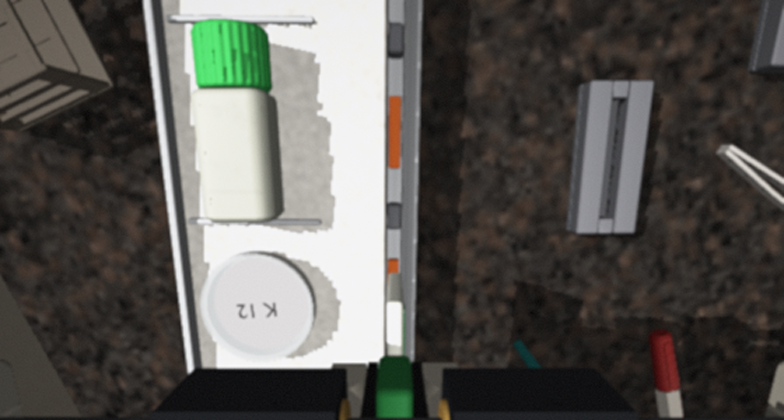

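The picture shows the holder in the grip at (282,240), in line with the channel. bay1's orange bar is at (281,94), bay0's is just visible at (280,190), and the petri dish is behind it. Now for precise edges.

Run:
```python
from h import *
import pickle
c,im,s=pickle.load(open("w3.pkl","rb"));e=s["eef_pos"]
h=cv2.cvtColor(im,cv2.COLOR_RGB2HSV);g=cv2.cvtColor(im,cv2.COLOR_RGB2GRAY).astype(float)
for r in(20,50,80,110,130,160,175,184,205,225): print(r,g[r,268:310:1].astype(int).tolist())
m=((h[...,0]>3)&(h[...,0]<18)&(h[...,1]>150)&(h[...,2]>110)).astype(np.uint8);m[:,:260]=0;m[:,300:]=0
k,_,st,ct=cv2.connectedComponentsWithStats(m)
for i in range(1,k):
  if st[i,4]>15: print(st[i],ct[i],[atz("wrist",p,.016,c)[:2].round(4) for p in(ct[i],(ct[i][0],st[i,1]-.5),(ct[i][0],st[i,1]+st[i,3]-.5))])
yy=[];
for r in range(15,200):
    row=np.diff(g[r,268:284]);j=int(np.argmin(row)); yy.append((r,268+j+.5))
yy=np.array(yy);f=np.polyfit(yy[:,0],yy[:,1],1);ok=abs(np.polyval(f,yy[:,0])-yy[:,1])<1.5;f=np.polyfit(yy[ok,0],yy[ok,1],1);print(f,ok.sum())
A=[atz("wrist",(np.polyval(f,r),r),.055,c)[:2] for r in(15,200)];d=A[1]-A[0];print("deck edge",A,np.degrees(np.arctan2(d[1],d[0]))-90)
```

```text
20 [239, 239, 239, 240, 240, 236, 212, 155, 105, 90, 79, 77, 86, 85, 86, 86, 84, 84, 79, 69, 71, 87, 99, 99, 100, 99, 102, 101, 101, 106, 122, 129, 110, 71, 35, 22, 24, 29, 29, 35, 37, 39]
50 [241, 241, 241, 241, 242, 237, 209, 148, 106, 126, 148, 155, 153, 149, 152, 152, 149, 151, 151, 134, 107, 103, 103, 102, 103, 104, 106, 105, 110, 122, 133, 126, 92, 50, 27, 27, 29, 30, 29, 28, 28, 30]
80 [242, 242, 243, 242, 243, 239, 206, 137, 97, 107, 107, 103, 104, 107, 107, 106, 105, 109, 117, 113, 105, 102, 107, 105, 107, 109, 108, 112, 125, 148, 158, 126, 70, 28, 25, 26, 26, 26, 26, 29, 28, 27]
110 [243, 243, 244, 244, 244, 240, 201, 122, 85, 99, 104, 104, 108, 108, 108, 108, 107, 110, 108, 101, 107, 109, 108, 106, 112, 112, 117, 119, 133, 149, 132, 81, 37, 34, 30, 32, 32, 27, 28, 23, 23, 24]
130 [243, 244, 244, 244, 245, 239, 195, 124, 110, 148, 165, 167, 166, 162, 162, 165, 169, 165, 143, 111, 107, 111, 109, 110, 114, 114, 117, 126, 143, 139, 115, 60, 29, 23, 25, 22, 26, 26, 29, 29, 27, 30]
160 [244, 244, 244, 244, 245, 239, 193, 117, 90, 86, 88, 89, 93, 95, 99, 97, 94, 77, 79, 107, 113,
[... 601 characters left out ...]
 107, 110, 113, 117, 120, 124, 137, 142, 120, 67, 26, 25, 24, 29, 29, 31, 27, 26, 28, 25, 25, 26]
225 [244, 244, 244, 244, 244, 233, 177, 160, 216, 243, 245, 245, 244, 245, 244, 244, 244, 241, 213, 157, 117, 107, 112, 116, 119, 129, 152, 144, 93, 38, 21, 27, 28, 31, 32, 33, 32, 37, 41, 44, 44, 44]
[278  69   8  51 366] [281.34699454  93.57650273] [array([ 0.5332, -0.2859]), array([ 0.5371, -0.3045]), array([ 0.5291, -0.266 ])]
[277 186   7   9  53] [280.22641509 189.81132075] [array([ 0.5179, -0.2074]), array([ 0.5186, -0.2112]), array([ 0.517 , -0.2033])]
[-2.43356961e-03  2.74852284e+02] 185
deck edge [array([ 0.54710006, -0.33110448]), array([ 0.52219259, -0.20664487])] 11.316816363704504
```

Run:
```python
from h import *
import pickle
c,im,s=pickle.load(open("w3.pkl","rb"));e=s["eef_pos"];g=cv2.cvtColor(im,cv2.COLOR_RGB2GRAY).astype(float)
n=np.array([.980,.199]);t=np.array([-.199,.980])
print("tcp n,t",e[:2]@n,e[:2]@t)
for r in(214,218,222,226,230,234,238): 
    row=g[r,272:296];w=np.nonzero(row>190)[0];w=w[w>=3]; 
    a,b=272+w.min()-.5,272+w.max()+.5
    print(r,a,b,[ (atz("wrist",(x,r),e[2]-.0386+.05,c)[:2]@n).round(4) for x in(a,b)],atz("wrist",((a+b)/2,r),e[2]+.0114,c)[:2]@t)
st=[get_state()["eef_pos"].round(4).tolist() for _ in range(3)];print(st)
```

```text
tcp n,t 0.46496391487576183 -0.29044975920622945Traceback (most recent call last):
  File "<stdin>", line 8, in <module>
    return umr_minimum(a, axis, None, out, keepdims, initial, where)
ValueError: zero-size array to reduction operation minimum which has no identity
```

Run:
```python
from h import *
import pickle
c,im,s=pickle.load(open("w3.pkl","rb"));e=s["eef_pos"];g=cv2.cvtColor(im,cv2.COLOR_RGB2GRAY).astype(float)
n=np.array([.980,.199]);t=np.array([-.199,.980])
for r in range(210,256,4): 
    w=np.nonzero(g[r,276:296]>190)[0]
    if not len(w): continue
    a,b=276+w.min()-.5,276+w.max()+.5
    print(r,a,b,[ (atz("wrist",(x,r),e[2]-.0386+.05,c)[:2]@n).round(4) for x in(a,b)],atz("wrist",((a+b)/2,r),e[2]+.0114,c)[:2]@t)
for z in(.0,.05): print(z,proj("wrist",np.r_[e[:2]-.032*t,e[2]-.0386+z],c))
```

```text
218 275.5 286.5 [np.float64(0.4683), np.float64(0.4627)] -0.3189608532246127
222 275.5 286.5 [np.float64(0.4683), np.float64(0.4627)] -0.31684394086540674
226 275.5 286.5 [np.float64(0.4683), np.float64(0.4627)] -0.3147120480418382
230 275.5 286.5 [np.float64(0.4683), np.float64(0.4626)] -0.3125649993142307
234 275.5 286.5 [np.float64(0.4683), np.float64(0.4626)] -0.3104026165135426
238 275.5 286.5 [np.float64(0.4683), np.float64(0.4626)] -0.30822471868726187
242 275.5 286.5 [np.float64(0.4683), np.float64(0.4626)] -0.30603112204401206
246 277.5 286.5 [np.float64(0.4672), np.float64(0.4626)] -0.3038243704980316
250 279.5 285.5 [np.float64(0.4662), np.float64(0.4631)] -0.301600192076697
0.0 [281.90409759 190.70610699]
0.05 [282.07187651 211.35111183]
```

```bash
python3 -m handwheel '[{"delta_pos":[0.03,-0.07,0],"dr":[0,0,0]},{"delta_pos":[0,0,-0.4],"dr":[0,0,0]},{"delta_pos":[0,0,-0.6],"dr":[0,0,0]},{"delta_pos":[0,0,-0.5],"dr":[0,0,0]},{"delta_pos":[0,0,-0.35],"dr":[0,0,0]},{"delta_pos":[0,0,0],"dr":[0,0,0]},{"delta_pos":[0,0,0],"dr":[0,0,0]}]' - 45
python3 -m handwheel '[{"delta_pos":[0,0,-0.1],"dr":[0,0,0]},{"delta_pos":[0,0,-0.1],"dr":[0,0,0]},{"delta_pos":[0,0,-0.1],"dr":[0,0,0]},{"delta_pos":[0,0,-0.1],"dr":[0,0,0]},{"delta_pos":[0,0,-0.1],"dr":[0,0,0]},{"delta_pos":[0,0,0],"dr":[0,0,0]},{"delta_pos":[0,0,0],"dr":[0,0,0]}]'
```

```text
t: 12.35
eef_pos: [0.5151, -0.1939, 0.0791]
ee_rot: [3.141, -0.0, -1.364]
force: [0.5, -0.1, -0.1]
width: 0.0116
gripper_force: 45.0
t: 13.05
eef_pos: [0.515, -0.1939, 0.0641]
ee_rot: [3.141, -0.0, -1.364]
force: [-0.4, 0.4, -1.3]
width: 0.0117
gripper_force: 45.0
```

```bash
python3 -m handwheel '[{"delta_pos":[0,0,-0.1],"dr":[0,0,0]},{"delta_pos":[0,0,-0.1],"dr":[0,0,0]},{"delta_pos":[0,0,-0.05],"dr":[0,0,0]},{"delta_pos":[0,0,0],"dr":[0,0,0]},{"delta_pos":[0,0,0],"dr":[0,0,0]}]'
python3 -m handwheel '[{"delta_pos":[0,0,-0.05],"dr":[0,0,0]},{"delta_pos":[0,0,-0.05],"dr":[0,0,0]},{"delta_pos":[0,0,0],"dr":[0,0,0]},{"delta_pos":[0,0,0],"dr":[0,0,0]}]'
python3 -m handwheel '[{"delta_pos":[0,0,-0.05],"dr":[0,0,0]},{"delta_pos":[0,0,-0.05],"dr":[0,0,0]},{"delta_pos":[0,0,0],"dr":[0,0,0]},{"delta_pos":[0,0,0],"dr":[0,0,0]}]'
```

```text
t: 13.55
eef_pos: [0.515, -0.1939, 0.0566]
ee_rot: [3.141, 0.0, -1.364]
force: [1.0, 0.6, -0.5]
width: 0.0116
gripper_force: 45.0
t: 13.95
eef_pos: [0.5153, -0.1939, 0.054]
ee_rot: [-3.141, -0.0, -1.364]
force: [-0.5, 0.2, 3.5]
width: 0.0117
gripper_force: 45.0
t: 14.35
eef_pos: [0.5153, -0.1939, 0.0509]
ee_rot: [-3.141, -0.0, -1.364]
force: [0.1, -0.0, 5.5]
width: 0.0118
gripper_force: 45.0
```

Spring contact came where expected, with no sideways force. I'll press on in small steps.

```bash
python3 -m handwheel '[{"delta_pos":[0,0,-0.04],"dr":[0,0,0]},{"delta_pos":[0,0,-0.04],"dr":[0,0,0]},{"delta_pos":[0,0,0],"dr":[0,0,0]},{"delta_pos":[0,0,0],"dr":[0,0,0]}]'
python3 -m handwheel '[{"delta_pos":[0,0,-0.03],"dr":[0,0,0]},{"delta_pos":[0,0,0],"dr":[0,0,0]},{"delta_pos":[0,0,0],"dr":[0,0,0]}]'
```

```text
t: 14.75
eef_pos: [0.5153, -0.1939, 0.0487]
ee_rot: [-3.141, -0.0, -1.364]
force: [-0.8, 0.8, 6.9]
width: 0.0117
gripper_force: 45.0
t: 15.05
eef_pos: [0.5155, -0.1939, 0.0486]
ee_rot: [-3.141, -0.001, -1.363]
force: [-3.7, 1.4, 15.1]
width: 0.0117
gripper_force: 45.0
```

```bash
python3 -m handwheel '[{"delta_pos":[0,0,0],"dr":[0,0,0]},{"delta_pos":[0,0,0],"dr":[0,0,0]},{"delta_pos":[0,0,0],"dr":[0,0,0]}]'
python3 - <<'E'
from h import *
w=grab_frame("wrist")[0:300];sc=grab_frame("scene")[120:240,210:370]
m=np.hstack([cv2.resize(w,(400,214)),cv2.resize(sc,(400,300),interpolation=2)[:214]]) if 0 else np.vstack([cv2.resize(w,(560,300)),cv2.resize(sc,(400,300),interpolation=2)][:1]+[np.hstack([cv2.resize(sc,(400,300),interpolation=2),np.zeros((300,160,3),np.uint8)])])
cv2.imwrite("pics/fin.png",m[:,:,::-1])
for n in("wrist",):
  c=cal(n)
  for q,z in(("petri",.055),("holder",.01),("green_bottle",.055)):print(q,[(np.round(a["location"],1).tolist(),round(a["conf"],2),atz(n,a["location"],z,c)[:2].round(4).tolist()) for a in mark_of(n,q)])
E
```

```text
t: 15.35
eef_pos: [0.5155, -0.194, 0.0486]
ee_rot: [-3.141, -0.001, -1.363]
force: [-2.9, 3.5, 14.3]
width: 0.0114
gripper_force: 45.0
petri [([152.2, 265.5], 0.69, [0.5845, -0.1795]), ([127.6, 83.2], 0.63, [0.6051, -0.2699])]
holder [([281.0, 244.6], 0.84, [0.5149, -0.1889])]
green_bottle [([130.6, 81.6], 0.63, [0.6037, -0.2709])]
```

View pics/fin.png

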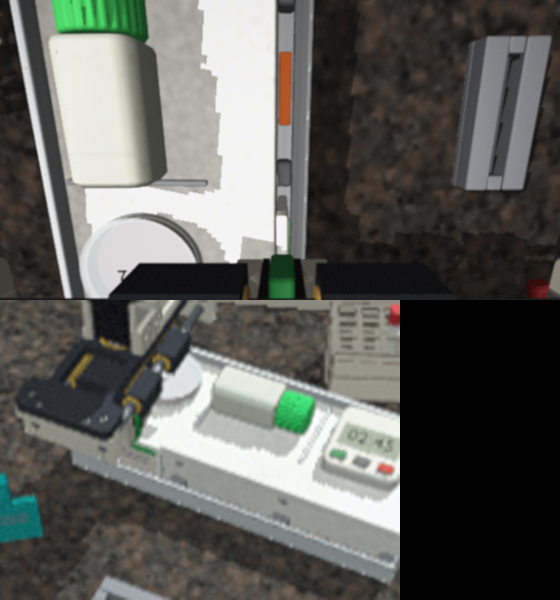

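The final picture shows the holder inside the channel of bay0 (wrist view (282,235)) with its green-striped card facing out. The petri dish, bottle and timer are where they were, and the press is steady at 14 N at the floor height.

```bash
python3 -c "from station import job_done; print(job_done())"
```

```text
the job is handed in; nothing more can be done
None
```

The label holder is behind the lip in bay0, in front of the petri dish, card facing out; it was at floor height under a steady press of about 14 N, fingers still gripping it, when I handed the job in at about 15.5 s (one earlier grasp closed above the tab without moving anything).

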